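Reset the bracket locator on the tube jig

TASK

Raise the clamp lever on the jig's carriage all the way to free it, slide the carriage along its rail until its pointer lines up with the pointed nose of the nosed index block (not the square one), and press the lever fully down again so that the carriage is locked there. Leave the white tube lying undisturbed in its two cradles and the other things on the bench where they are.

Things in the scene. Friction and masses are not known exactly. Their poses are not given: they have to be found in the camera images.
- jig: Fixed jig: grey base plate 200 (x) x 430 (y) x 12 mm. Origin on the bench, on the mid-line of an aluminium rail 60 mm wide (x), 330 mm long along the jig's y axis, top at z 37 mm. The jig's y axis (the rail) points back to the robot and its -x side to the robot's right, give or take 15 degrees. Posts at y = -195 and +195 mm, x = -56 mm carry V cradles in which the tube lies.
- carriage (a joint): Carriage position along the rail (m), + along the jig's y axis (to the robot), 0 = mid-rail, range -0.1 to 0.1. Steel block 85 (x) x 64 (y) mm, top 73 mm above the bench, with a black upright finger (jig x 13 to 19 mm) up to 172 mm. Freed, it slides with about 2 N plus 6 N per m/s and stays where left; clamped it holds more than 50 N.
- pointer_tip (a point): Tip of the steel pointer, a flat tongue that sticks out of the jig's +x side of the carriage (robot's left, away from the lever); at jig x = 60 mm, 51 mm above the bench, in the middle of the carriage's width (same jig y as the lever and its grip).
- lever (a joint): Clamp lever angle (rad): 0 = fully down, locked, pointing along the jig's -x (robot's right), 15 degrees above level; 0.9 = fully up (stop), 67 degrees above level. Its axis is parallel to the rail. It stays where it is left and takes about 2 to 4 N at the grip. It drives a brake onto the rail that grips below about 0.6 rad and is full at 0.
- lever_grip (a point): Centre of the lever's grip: black cross barrel, 22 mm diameter, 34 mm long along the jig's y axis, flat ends, 85 mm from the lever's axis. Down: jig x = -102 mm, 76 mm above the bench; fully up: x = -54 mm, 132 mm high, right under the tube, where a gripper pointing straight down hits the tube: lean it away from the tube (to the jig's -x), about 40 degrees.
- lever_pivot (a point): Middle of the lever's axis on the carriage, at jig x = -20 mm, 54 mm above the bench; the lever's axis runs along the jig's y axis.
- nosed_block: Fixed aluminium index block on the base plate on the jig's +x side of the rail, 26 (x) x 30 (y) x 26 mm, with a pointed nose (90 degree wedge, 15 mm long) towards the rail, 45 to 85 mm along the rail from its middle, either way; origin under its middle, 12 mm above the bench, axes as the jig's. This is the mark.
- nose_tip (a point): Tip of the nosed block's nose, at its top, on its mid-line: the pointer must come to the same place along the jig's y axis. The gap between the two tips along x is 6 mm.
- square_block: Similar fixed index block with a square front, no nose, on the other side of the middle; not to be used.
- tube: Loose white steel tube, 28 mm in diameter, 440 mm long, 0.45 kg, lying in the V cradles along the jig's y axis above the lever, its axis at jig x = -56 mm, 218 mm above the bench. Origin under its middle.
- bracket: Loose black flat bracket, about 190 mm long, 28 mm wide, one end bent up. Bystander on the robot's left.
- cap_cup: Loose grey plastic cup, 70 mm in diameter, 60 mm tall. Bystander on the robot's left.
- carton: Loose open cardboard carton, 160 x 130 x 70 mm, with black fittings. Bystander on the robot's right.
- driver: Loose screwdriver lying on the bench. Bystander on the robot's right.

How it is judged:
By the outcome, as a careful person would: the job done as asked, in the order asked, and still so for the second after the job is handed in, with the robot touching nothing.
It also fails if it takes over 45 s, if anything falls off the work surface, if the arm or the gripper's body presses on something with over 40 N, if the wrist force passes 120 N, or if a joint passes its speed limit or range.

ROBOT

A 6-joint arm with a two-finger parallel gripper is mounted at the origin on the work surface. World frame = base frame: x ahead of the robot, y to its left, z up, the work surface at z = 0. Lengths are in m, angles in rad, forces in N, time in s.
With the tool pointing down it reaches from about 0.3 to 0.775 m from the base axis. Payload 14.6 kg.
Tool frame: the origin (TCP) lies on the centre line of the jaws, within the pads' length; the fingertips stand 19 mm ahead of it and the grasp point (between the pads) is the TCP; z points along the fingers, y is the direction in which the jaws open and shut (so a half turn about z gives the same grasp; the last joint's range is limited). The gripper opens to 94 mm and grips with 3 to 60 N. Pads are 16 mm wide; open, the fingers measure 119 mm over their backs; the gripper's body (75 mm by 177 mm) begins 78 mm behind the grasp point.
Start: joints at [1.247, 0.3, 1.521, -0, 1.321, -0.067], TCP at [0.14, 0.532, 0.224] pointing down, gripper open.
Joint ranges: [-3.03, 3.03], [-0.79, 2.21], [0.23, 2.52], [-1.04, 4.18], [0, 3.07], [-2.55, 2.55]. Speed limits (rad/s): [2.22, 2.22, 2.57, 3.14, 3.14, 3.14].

INTERFACE

Orientations are given as [roll, pitch, yaw] about the fixed x, y, z axes, in that order (R = Rz(yaw) Ry(pitch) Rx(roll)).
In Python, from station import ctrl gives the robot as it stands. The module is installed in compiled form; this text tells all that it offers.
- The arm moves only by the shell command python3 -m creep 'ROWS' [FORCE]. ROWS is a JSON object of lists of equal length, an entry for each row: "translation": the shift along the world's x, y, z in mm, a list of three; "yaw": the turn about the world's z in rad; "gripper": the closure in counts, from 0 (fully open) to 255 (shut). A call has 1 to 5 rows; each row is the pose to reach, as a shift and turn from the pose measured when the call began; what a row does not reach only later rows make up. A row lasts 1/12 s, in which the tool goes at most 41.7 mm and 7.16 degrees, less where a joint would pass 70% of its speed; a pose out of reach is approached as far as the arm can. A call with a gripper value outside its range is refused whole. The fingers move at their own pace and stop on an object; FORCE is the grip in N (left out, the last holds). Time passes only in rows, so rows that repeat a pose let the fingers close. It gives the time, the measured TCP pose, the force and the opening at its end, in the units of the state.
- ctrl.get_obs(): the state, without advancing time (a new reading comes with each control period).
- ctrl.camera(name): name is "scene" or "top"; returns a dict with "pixels" (384x512x3 uint8, red, green, blue), "depth" (384x512 float32, m along the optical axis (not along the pixel's ray), 0 where there is no reading), "fx", "fy", "cx", "cy" (pixels), "R" (3x3) and "t" (3): a world point X has camera coordinates R X + t. Camera axes: x right, y down, z forward; pixel columns grow to the right and rows downward; lengths in m; the calibration is good to about 2 mm. A picture is of the moment at which its call begins.
- ctrl.hand_in(): hands the job in, once; it reports no verdict.
The state is a dict: "time_s": time; "qpos": joint angles; "joint_vel": joint speeds; "tau": joint torques, N m; "ee_pos": TCP position; "eef_rot": TCP orientation; "force": force on the tool from outside, world axes, zero at the start; "moment": the same for the moment, N m; "grip_width": finger opening in m.
Only numpy, scipy, OpenCV 4.12 (cv2) and the standard library are available. Lean on these libraries where they do the work, as an engineer would, in place of code of your own. Each camera call takes 0.05 s, during which the arm holds its last target. There are 200 camera calls.

## Working session

There is one attempt and no reset: what is moved stays moved. The work goes in short steps, Python scripts to look and compute and a shell command to move; the robot and the scene stay as the last step left them, time stands still between calls to the robot, and variables do not carry over. Pictures are saved under pics/ and viewed, about 8 in all and at most 12, crops included, and the job is handed in when it is done.

```bash
mkdir -p pics
cat > h.py <<'E'
import numpy as np, cv2
from station import ctrl
def cam(n):
    c=ctrl.camera(n); c['R']=np.array(c['R']); c['t']=np.array(c['t']); return c
def pts(c):
    v,u=np.mgrid[:384,:512]; d=c['depth']
    p=np.stack([(u-c['cx'])/c['fx']*d,(v-c['cy'])/c['fy']*d,d],-1)
    return (p-c['t'])@c['R']
def plane(c,u,v,z):
    r=c['R'].T@np.array([(u-c['cx'])/c['fx'],(v-c['cy'])/c['fy'],1]); o=-c['R'].T@c['t']
    return o+r*(z-o[2])/r[2]
def proj(c,X):
    p=c['R']@np.array(X)+c['t']; return c['fx']*p[0]/p[2]+c['cx'],c['fy']*p[1]/p[2]+c['cy']
E
python3 - <<'E'
from h import *
for n in('scene','top'):
    c=cam(n); print(n,-c['R'].T@c['t'],c['R'][2],c['fx'])
    np.savez('%s0.npz'%n,**c)
    cv2.imwrite('pics/%s0.png'%n,cv2.resize(c['pixels'][...,::-1],(800,600),interpolation=cv2.INTER_CUBIC))
o=ctrl.get_obs();print(o)
E
```

```text
scene [0.98234628 0.8629319  0.78358071] [-0.40796651 -0.73065492 -0.54745476] 410.67630760827933
top [3.54991703e-01 2.63920337e-06 1.41406751e+00] [ 0.11200362 -0.01131735 -0.99364335] 452.7305072680321
{'time_s': 0.1, 'qpos': array([ 1.24740479e+00,  3.00445523e-01,  1.52148805e+00, -2.26125647e-05,
        1.32067310e+00, -6.66037159e-02]), 'joint_vel': array([-1.23000486e-03, -8.59327262e-04,  2.83269771e-05, -1.23258480e-03,
        1.62828323e-04, -1.51161484e-03]), 'tau': array([ 1.96765919e-03, -5.32641113e+01, -3.53289771e+01,  7.10595120e-02,
        2.34146143e-02, -7.12920701e-05]), 'ee_pos': array([0.13963351, 0.53177557, 0.2239397 ]), 'eef_rot': array([-3.14057942e+00, -4.56328760e-05,  2.88481042e+00]), 'force': array([-0.12208815, -0.11493546, -0.13595782]), 'moment': array([ 0.01285933, -0.01173505,  0.03822565]), 'grip_width': 0.09383695567168235}
```

View pics/scene0.png

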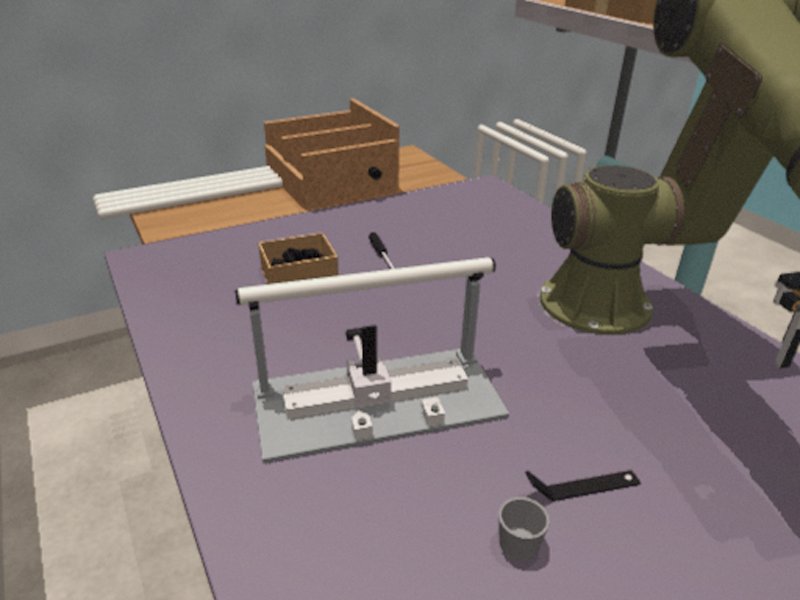

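View pics/top0.png

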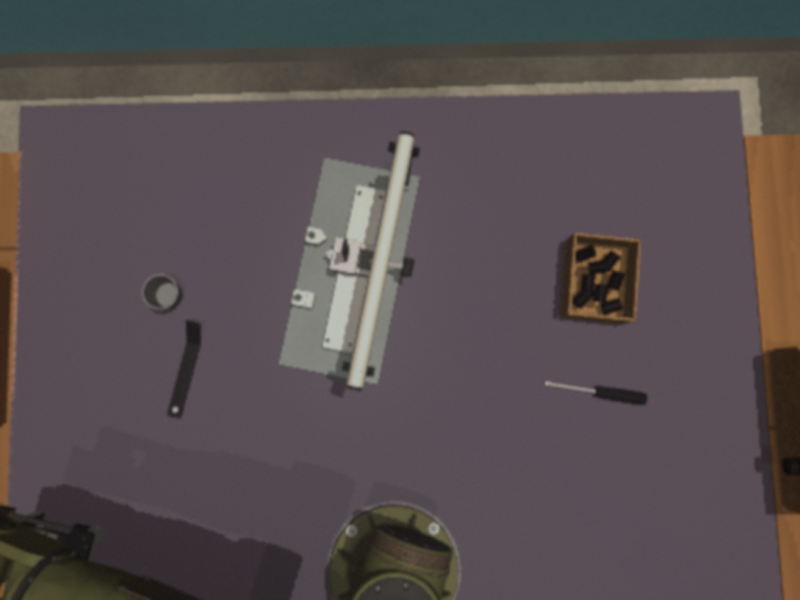

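The scene view shows the jig with its tube, with the carriage near mid-rail and the cup and bracket on the left. In the top view (800x600) the nosed block is at about (315,235), on the far side. The square block is at (302,298), the pointer at about (329,256) and the lever grip at (407,267). Next I'll measure the jig frame.

```bash
cat >> h.py <<'E'
def jigfit(c):
    P=pts(c); hsv=cv2.cvtColor(c['pixels'],cv2.COLOR_RGB2HSV)
    return P,hsv
E
python3 - <<'E'
from h import *
c=dict(np.load('top0.npz')); P=pts(c); z=P[...,2]
print('bench z',np.median(z[200:240,250:300]), z[100:240,200:270].std())
m=(z>.006)&(z<.020)&(P[...,0]>.25)&(P[...,0]<.85)&(abs(P[...,1])<.3)
m=cv2.morphologyEx(m.astype('u1'),cv2.MORPH_OPEN,np.ones((3,3)))
n,l,s,_=cv2.connectedComponentsWithStats(m); print(s[1:][s[1:,4]>100])
k=np.isin(l,[i for i in range(1,n) if s[i,4]>60])
r=cv2.minAreaRect((P[k][:,:2]*1000).astype('f4')); print('plate',r,cv2.boxPoints(r))
t=(z>.205)&(z<.24)&(P[...,0]>.3)&(P[...,0]<.9)&(P[...,1]>-.2)&(P[...,1]<.2)
r2=cv2.minAreaRect((P[t][:,:2]*1000).astype('f4')); print('tube',r2,z[t].max()); print(cv2.fitLine((P[t][:,:2]*1000).astype('f4'),2,0,.01,.01).ravel())
v=lambda a:a[60:260,160:300]
im=c['pixels'][120:210,180:280]
cv2.imwrite('pics/top_crop.png',cv2.resize(im[...,::-1],(800,720)[:1]+(600,) if 0 else (660,594),interpolation=cv2.INTER_CUBIC))
E
```

```text
bench z 0.0012757871319244065 0.1148600630263881
[[ 179  101   71  141 3319]
 [ 250  112   19   55  423]
 [ 236  171   21   74  591]]
plate ((589.6363525390625, 70.86490631103516), (200.62295532226562, 431.3896179199219), 77.12906646728516) [[357.01608   21.12104 ]
 [777.5667   -74.973404]
 [822.2566   120.60877 ]
 [401.706    216.70322 ]]
tube ((570.2051391601562, 7.5456085205078125), (54.77283477783203, 451.0613708496094), 77.12525177001953) 0.23891173573577104
[ 9.7497892e-01 -2.2229724e-01  5.6600195e+02  7.9696646e+00]
```

View pics/top_crop.png

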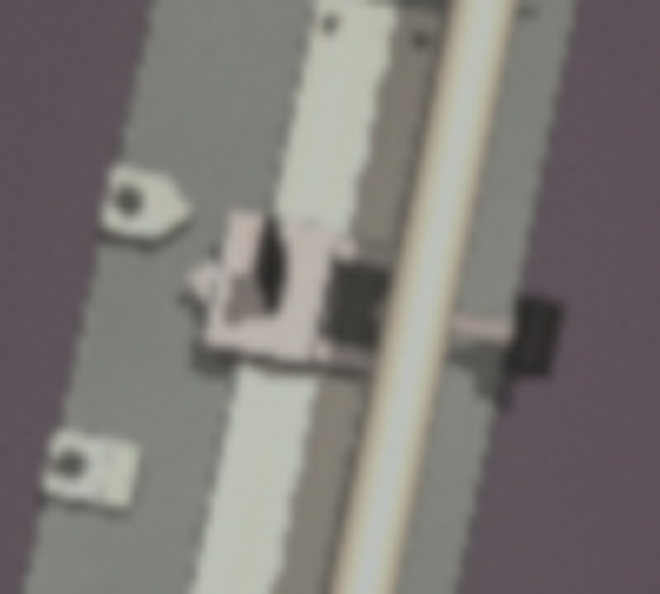

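The crop (6.6x, offset (180,120)) shows the nose tip at about (191,208) and the pointer tip at about (187,283). The grip top is at about (540,337), and the rail's left edge is clear. Now I'll convert these to jig coordinates.

```bash
cat >> h.py <<'E'
YAW=np.radians(77.15); EX=np.array([np.cos(YAW),np.sin(YAW)]); EY=np.array([-np.sin(YAW),np.cos(YAW)])
O=np.array([.5896,.0709])
def J(X): d=np.asarray(X)[...,:2]-O; return np.stack([d@EX,d@EY],-1)*1000
def W(x,y): return O+(x*EX+y*EY)/1000
E
python3 - <<'E'
from h import *
c=dict(np.load('top0.npz')); P=pts(c)
for n,u,v,z in[('ptr',187,283,.051),('nose',191,208,.038),('grip',540,337,.087),('sqfront mid',138,475,.038),('railL top',313,10,.037),('railL bot',195,580,.037)]:
    u=180+u/6.6-.5+.5/6.6;v=120+v/6.6-.5+.5/6.6;print(n,J(plane(c,u,v,z)),plane(c,u,v,z),P[round(v),round(u)])
j=J(P);z=P[...,2]
def rep(n,m): print(n,m.sum(),np.percentile(j[m],[2,50,98],axis=0).round(1).tolist(),np.median(z[m]))
R=(abs(j[...,1])<250)&(abs(j[...,0])<150)
rep('rail',R&(abs(z-.037)<.004)&(abs(j[...,1])>60)&(j[...,0]<40))
rep('blocks',R&(abs(z-.038)<.004)&(j[...,0]>50))
rep('nosedblk',R&(abs(z-.038)<.004)&(j[...,0]>50)&(j[...,1]<0))
rep('sqblk',R&(abs(z-.038)<.004)&(j[...,0]>50)&(j[...,1]>0))
rep('grip',R&(abs(z-.080)<.012)&(j[...,0]<-85))
rep('cartop',R&(abs(z-.073)<.004)&(j[...,0]>-50))
rep('tubetop',R&(z>.228)&(z<.24))
s=dict(np.load('scene0.npz'));Ps=pts(s);js=J(Ps);zs=Ps[...,2]
R=(abs(js[...,1])<250)&(abs(js[...,0])<150)
def rep(n,m): print('S',n,m.sum(),np.percentile(js[m],[2,50,98],axis=0).round(1).tolist(),np.median(zs[m]))
rep('rail',R&(abs(zs-.037)<.004)&(abs(js[...,1])>60)&(js[...,0]<40))
rep('cartop',R&(abs(zs-.073)<.004)&(js[...,0]>-50))
rep('nosedblk',R&(abs(zs-.038)<.004)&(js[...,0]>50)&(js[...,1]<0))
rep('tubetop',R&(zs>.228)&(zs<.24))
E
```

```text
ptr [ 50.08062808 -11.23308046] [0.61168966 0.11722816 0.051     ] [0.62113453 0.12057441 0.00851873]
nose [ 57.29319574 -48.59314766] [0.64971814 0.11595124 0.038     ] [0.65591956 0.11675936 0.0102368 ]
grip [-115.04728471  -12.74969362] [ 0.57644394 -0.04410152  0.087     ] [ 0.57583417 -0.0429902   0.08426469]
sqfront mid [55.17063149 79.44112095] [0.52441835 0.14235658 0.038     ] [0.52333599 0.14409616 0.03569787]
railL top [  20.78252374 -153.31596359] [0.74369828 0.05706466 0.037     ] [0.75108665 0.0581001  0.01187317]
railL bot [ 19.25980122 121.90206421] [0.47503426 0.1167884  0.037     ] [0.47872732 0.11934873 0.01099531]
rail 1028 [[-39.7, -160.2], [-10.2, 62.8], [18.4, 161.2]] 0.037803831535649826
blocks 172 [[56.7, -61.2], [75.8, 69.2], [95.8, 94.1]] 0.03852257641614445
nosedblk 70 [[60.7, -61.8], [77.1, -46.6], [95.6, -32.9]] 0.03844032864508888
sqblk 102 [[56.2, 65.3], [74.3, 80.8], [95.8, 94.3]] 0.03852257641614445
grip 106 [[-122.8, -31.3], [-109.5, -14.6], [-86.5, 1.8]] 0.08444729288799427
cartop 337 [[-39.5, -44.9], [0.2, -10.9], [33.4, 15.5]] 0.0732579426115862
tubetop 1285 [[-77.4, -211.3], [-66.4, 8.6], [-55.4, 220.7]] 0.2318930577797564
S rail 1041 [[-48.9, -161.2], [-6.1, -63.6], [22.9, 167.0]] 0.035327757384482655
S cartop 272 [[-48.9, -188.2], [14.5, -18.7], [37.6, 192.6]] 0.07129556080867337
S nosedblk 94 [[64.2, -60.0], [84.9, -46.0], [99.7, -32.0]] 0.03667361724126665
S tubetop 454 [[-69.0, -209.9], [-60.9, -12.1], [-52.9, 219.7]] 0.22967362703624056
```

```bash
python3 -m creep '{"translation":[[0,40,0],[0,80,0],[0,120,0],[0,160,0],[0,200,0]],"yaw":[0,0,0,0,0],"gripper":[0,0,0,0,0]}'; python3 -c "
from h import *;o=ctrl.get_obs();print(o['qpos'].round(3))"
```

```text
time_s: 0.52
ee_pos: [0.1395, 0.7263, 0.2233]
eef_rot: [-3.14, -0.0, 2.885]
force: [0.3, 0.1, 0.3]
grip_width: 0.0944
[1.332 0.762 0.836 0.    1.545 0.017]
```

Everything fits once the jig origin is shifted 10 mm along −x from the plate centre: rail, tube, pointer and nose then land at their given x. Moves only offer translation and yaw, so the lean has to come from somewhere else. I'll see what the arm does with the tool at the edge of its reach.

```bash
sed -i 's/^O=.*/O=np.array([.5896,.0709])-.010*EX/' h.py; python3 -m creep '{"translation":[[10,40,0],[20,80,0],[30,120,0],[40,140,0],[40,140,0]],"yaw":[0,0,0,0,0],"gripper":[0,0,0,0,0]}'; python3 -c "
from h import *;o=ctrl.get_obs();print(o['qpos'].round(3),o['eef_rot'],np.linalg.norm(o['ee_pos'][:2]))"
```

```text
time_s: 0.93
ee_pos: [0.168, 0.8149, 0.1989]
eef_rot: [3.139, -0.001, 2.885]
force: [1.0, 0.0, -4.1]
grip_width: 0.0943
[1.323e+00 1.130e+00 2.420e-01 1.000e-03 1.767e+00 9.000e-03] [ 3.13851617e+00 -1.24032825e-03  2.88493979e+00] 0.8320300076761487
```

```bash
python3 -m creep '{"translation":[[10,40,20],[20,80,40],[30,120,60],[40,160,80],[50,200,100]],"yaw":[0,0,0,0,0],"gripper":[0,0,0,0,0]}'; python3 -c "
from h import *;o=ctrl.get_obs();print(o['qpos'].round(3),o['eef_rot'],np.linalg.norm(o['ee_pos'][:2]))"
```

```text
time_s: 1.35
ee_pos: [0.1726, 0.8149, 0.2255]
eef_rot: [3.106, -0.003, 2.885]
force: [-0.5, 0.3, 0.7]
grip_width: 0.0938
[1.317 1.102 0.235 0.003 1.769 0.004] [ 3.10594776e+00 -2.58015002e-03  2.88509085e+00] 0.8330054851247746
```

```bash
python3 -m creep '{"translation":[[20,40,40],[40,80,80],[60,120,120],[80,160,160],[100,200,200]],"yaw":[0,0,0,0,0],"gripper":[0,0,0,0,0]}'; python3 -c "
from h import *;o=ctrl.get_obs();print(o['qpos'].round(3),o['eef_rot'],np.linalg.norm(o['ee_pos'][:2]))"
```

```text
time_s: 1.77
ee_pos: [0.1956, 0.7964, 0.2832]
eef_rot: [3.078, -0.003, 2.885]
force: [0.7, -0.6, -0.3]
grip_width: 0.0937
[ 1.284  1.031  0.235  0.005  1.811 -0.029] [ 3.07754819e+00 -2.98779082e-03  2.88476541e+00] 0.8200523621504904
```

```bash
python3 -m creep '{"translation":[[40,160,0],[40,160,0],[40,160,0],[40,160,0],[40,160,0]],"yaw":[0,0,0,0,0],"gripper":[0,0,0,0,0]}'; python3 -c "
from h import *;o=ctrl.get_obs();print(o['qpos'].round(3),o['eef_rot'],np.linalg.norm(o['ee_pos'][:2]))"
```

```text
time_s: 2.18
ee_pos: [0.2008, 0.8168, 0.2433]
eef_rot: [3.051, -0.003, 2.885]
force: [-0.2, 1.3, 0.1]
grip_width: 0.0935
[ 1.284  1.081  0.236  0.006  1.735 -0.028] [ 3.05139405 -0.00344356  2.8849821 ] 0.8411509004298945
```

Pushing past the reach limit makes the tool lean outward, the lean carries over to the next call, and no joint limit is crossed. I want the jaws parallel to the rail with the lean perpendicular to them. So I'll pull back, yaw by −1.70 rad, and then build up the lean with short overreaching calls.

```bash
python3 -m creep '{"translation":[[-5,-20,10],[-10,-40,20],[-15,-60,30],[-15,-60,30],[-15,-60,30]],"yaw":[-0.12,-0.24,-0.36,-0.48,-0.60],"gripper":[0,0,0,0,0]}' >/dev/null
python3 -m creep '{"translation":[[0,0,0],[0,0,0],[0,0,0],[0,0,0],[0,0,0]],"yaw":[-0.12,-0.24,-0.36,-0.48,-0.60],"gripper":[0,0,0,0,0]}' 
python3 -m creep '{"translation":[[0,0,0],[0,0,0],[0,0,0],[5,20,0],[10,40,0]],"yaw":[-0.12,-0.24,-0.36,-0.48,-0.50],"gripper":[0,0,0,0,0]}'
python3 -c "
from h import *;o=ctrl.get_obs();print(o['qpos'].round(3),o['eef_rot'])"
for i in 1; do python3 -m creep '{"translation":[[10,40,0]],"yaw":[0],"gripper":[0]}'>/dev/null; done
python3 -m creep '{"translation":[[10,40,0]],"yaw":[0],"gripper":[0]}'
python3 -m creep '{"translation":[[10,40,0]],"yaw":[0],"gripper":[0]}'
python3 -m creep '{"translation":[[10,40,0]],"yaw":[0],"gripper":[0]}'
python3 -c "
from h import *;o=ctrl.get_obs();print(o['qpos'].round(3),o['eef_rot'])"
```

```text
time_s: 3.02
ee_pos: [0.1852, 0.7561, 0.2758]
eef_rot: [3.05, -0.004, 1.678]
force: [0.2, -0.3, 0.9]
grip_width: 0.0941
time_s: 3.43
ee_pos: [0.1924, 0.7842, 0.2722]
eef_rot: [3.051, -0.012, 1.174]
force: [15.8, 65.5, 59.4]
grip_width: 0.0941
[ 1.313  1.046  0.234 -0.096  1.861  1.683] [ 3.05072378 -0.01167697  1.17419552]
time_s: 3.6
ee_pos: [0.1982, 0.8009, 0.24]
eef_rot: [3.055, -0.037, 1.174]
force: [-0.7, -0.1, 0.6]
grip_width: 0.0937
time_s: 3.68
ee_pos: [0.2012, 0.8097, 0.2273]
eef_rot: [3.058, -0.057, 1.176]
force: [-0.5, 0.2, -1.1]
grip_width: 0.0938
time_s: 3.77
ee_pos: [0.2043, 0.8185, 0.2165]
eef_rot: [3.061, -0.08, 1.179]
force: [-2.0, -0.6, 0.1]
grip_width: 0.0941
[ 1.31   1.114  0.235 -0.091  1.723  1.688] [ 3.06149527 -0.0795328   1.17850924]
```

Single-row calls add about 1.3° each. One wrist force reading reached about 90 N when the arm ran into the reach limit quickly, so from here I'll approach that limit gently.

```bash
python3 -m creep '{"translation":[[8,32,15]],"yaw":[0],"gripper":[0]}'|grep -E "pos|rot|force"
python3 -m creep '{"translation":[[8,32,20]],"yaw":[0],"gripper":[0]}'|grep -E "pos|rot|force"
python3 -m creep '{"translation":[[8,32,25]],"yaw":[0],"gripper":[0]}'|grep -E "pos|rot|force"
python3 -m creep '{"translation":[[8,32,25]],"yaw":[0],"gripper":[0]}'|grep -E "pos|rot|force"
python3 -m creep '{"translation":[[8,32,25]],"yaw":[0],"gripper":[0]}'|grep -E "pos|rot|force"
python3 -m creep '{"translation":[[8,32,25]],"yaw":[0],"gripper":[0]}'|grep -E "pos|rot|force"
python3 -c "
from h import *;o=ctrl.get_obs();print(o['time_s'],o['qpos'].round(3),o['eef_rot'])"
```

```text
ee_pos: [0.2058, 0.8218, 0.2175]
eef_rot: [3.064, -0.095, 1.181]
force: [-0.8, 0.0, -1.5]
ee_pos: [0.2071, 0.8241, 0.2273]
eef_rot: [3.067, -0.116, 1.182]
force: [-0.1, -0.2, 0.3]
ee_pos: [0.2082, 0.8252, 0.2419]
eef_rot: [3.07, -0.138, 1.184]
force: [0.2, -1.1, -0.1]
ee_pos: [0.2093, 0.8262, 0.2589]
eef_rot: [3.074, -0.165, 1.186]
force: [0.4, 0.7, 1.3]
ee_pos: [0.2103, 0.8273, 0.2752]
eef_rot: [3.077, -0.191, 1.188]
force: [0.1, 0.3, -0.5]
ee_pos: [0.2114, 0.8283, 0.2911]
eef_rot: [3.081, -0.219, 1.189]
force: [0.1, 0.3, 0.1]
4.2667 [ 1.303  1.029  0.235 -0.086  1.667  1.674] [ 3.08066932 -0.21863658  1.18937013]
```

```bash
python3 -m creep '{"translation":[[9,36,15]],"yaw":[0],"gripper":[0]}'>/dev/null
python3 -m creep '{"translation":[[9,36,15]],"yaw":[0],"gripper":[0]}'>/dev/null
python3 -m creep '{"translation":[[9,36,15]],"yaw":[0],"gripper":[0]}'>/dev/null
python3 -m creep '{"translation":[[9,36,15]],"yaw":[0],"gripper":[0]}'>/dev/null
python3 -m creep '{"translation":[[9,36,15]],"yaw":[0],"gripper":[0]}'|grep -E "pos|rot|force"
python3 -m creep '{"translation":[[9,36,15]],"yaw":[0],"gripper":[0]}'>/dev/null
python3 -m creep '{"translation":[[9,36,15]],"yaw":[0],"gripper":[0]}'>/dev/null
python3 -m creep '{"translation":[[9,36,15]],"yaw":[0],"gripper":[0]}'>/dev/null
python3 -m creep '{"translation":[[9,36,15]],"yaw":[0],"gripper":[0]}'>/dev/null
python3 -m creep '{"translation":[[9,36,15]],"yaw":[0],"gripper":[0]}'|grep -E "pos|rot|force"
python3 -c "
from h import *;o=ctrl.get_obs();print(o['time_s'],o['qpos'].round(3),o['eef_rot'])"
```

```text
ee_pos: [0.2219, 0.8559, 0.3131]
eef_rot: [3.098, -0.359, 1.196]
force: [-0.6, -0.2, -1.0]
ee_pos: [0.2323, 0.8854, 0.3248]
eef_rot: [3.113, -0.49, 1.201]
force: [0.9, -0.1, 0.1]
5.1 [ 1.294  1.015  0.236 -0.073  1.406  1.665] [ 3.11318577 -0.4895671   1.20114047]
```

```bash
python3 -m creep '{"translation":[[9,36,15]],"yaw":[0],"gripper":[0]}'>/dev/null
python3 -m creep '{"translation":[[9,36,15]],"yaw":[0],"gripper":[0]}'>/dev/null
python3 -m creep '{"translation":[[9,36,15]],"yaw":[0],"gripper":[0]}'>/dev/null
python3 -m creep '{"translation":[[9,36,15]],"yaw":[0],"gripper":[0]}'>/dev/null
python3 -m creep '{"translation":[[9,36,15]],"yaw":[0],"gripper":[0]}'|grep -E "pos|rot|force"
python3 -m creep '{"translation":[[9,36,15]],"yaw":[0],"gripper":[0]}'>/dev/null
python3 -m creep '{"translation":[[9,36,15]],"yaw":[0],"gripper":[0]}'>/dev/null
python3 -m creep '{"translation":[[9,36,15]],"yaw":[0],"gripper":[0]}'>/dev/null
python3 -m creep '{"translation":[[9,36,15]],"yaw":[0],"gripper":[0]}'>/dev/null
python3 -m creep '{"translation":[[9,36,15]],"yaw":[0],"gripper":[0]}'>/dev/null
python3 -m creep '{"translation":[[9,36,15]],"yaw":[0],"gripper":[0]}'|grep -E "pos|rot|force"
python3 -c "
from h import *;from scipy.spatial.transform import Rotation as Ro
o=ctrl.get_obs();print(o['time_s'],o['qpos'].round(3),o['eef_rot'])
R=Ro.from_euler('xyz',o['eef_rot']).as_matrix();print('z',R[:,2],'tilt az',np.degrees(np.arctan2(R[1,2],R[0,2])),'jaw',R[:,1],np.degrees(np.arctan2(R[1,1],R[0,1])))
print('EX az',77.15,'grip',W(-102,-13),'up',W(-54,-13),'nose yup',W(-54,-47))"
```

```text
ee_pos: [0.2418, 0.9141, 0.3364]
eef_rot: [3.128, -0.618, 1.204]
force: [-0.2, 0.2, 0.6]
ee_pos: [0.2517, 0.9457, 0.3514]
eef_rot: [-3.136, -0.769, 1.205]
force: [0.1, -0.1, 0.2]
6.0167 [ 1.286  1.033  0.236 -0.057  1.106  1.655] [-3.1359854  -0.76854441  1.20461023]
z [ 0.24364229  0.6510024  -0.7189119 ] tilt az 69.48127947143725 jaw [ 0.93508059 -0.35441226 -0.00403117] -20.757603816992546
EX az 77.15 grip [ 0.57736569 -0.04118622] up [0.58804086 0.00561165] nose yup [ 0.62118935 -0.00194993]
```

The lean is 44° and needs only a +0.138 rad yaw to match the jig. Now I'll carry the tool over to the jig's right side, high above the tube.

```bash
python3 -m creep '{"translation":[[4,-10,2],[12,-30,5],[25,-60,8],[42,-97,11],[59,-134,14]],"yaw":[0,0,0,0,0],"gripper":[0,0,0,0,0]}'|grep -E "pos|rot|force"
python3 -m creep '{"translation":[[17,-37,3],[34,-74,6],[51,-111,9],[68,-148,12],[85,-185,15]],"yaw":[0.03,0.06,0.09,0.12,0.138],"gripper":[0,0,0,0,0]}'|grep -E "pos|rot|force"
python3 -m creep '{"translation":[[17,-37,3],[34,-74,6],[51,-111,9],[68,-148,12],[85,-185,15]],"yaw":[0,0,0,0,0],"gripper":[0,0,0,0,0]}'|grep -E "pos|rot|force"
python3 -c "
from h import *;o=ctrl.get_obs();print(o['time_s'],o['qpos'].round(3))"
```

```text
ee_pos: [0.3088, 0.814, 0.3646]
eef_rot: [-3.136, -0.769, 1.205]
force: [1.2, 1.1, 1.0]
ee_pos: [0.3944, 0.6272, 0.3803]
eef_rot: [-3.137, -0.772, 1.345]
force: [1.0, 0.6, 0.7]
ee_pos: [0.4801, 0.4404, 0.396]
eef_rot: [-3.139, -0.773, 1.346]
force: [0.1, -0.2, 0.2]
7.2667 [0.476 0.168 1.453 0.658 1.065 0.508]
```

```bash
python3 -m creep '{"translation":[[5,-40,0],[10,-80,0],[15,-120,0],[20,-160,0],[25,-200,0]],"yaw":[0,0,0,0,0],"gripper":[0,0,0,0,0]}'|grep -E "pos|rot|force"
python3 -m creep '{"translation":[[5,-40,0],[10,-80,0],[15,-120,0],[20,-160,0],[25,-200,0]],"yaw":[0,0,0,0,0],"gripper":[0,0,0,0,0]}'|grep -E "pos|rot|force"
python3 -m creep '{"translation":[[5,-40,0],[10,-80,0],[15,-120,0],[20,-160,0],[25,-190,0]],"yaw":[0,0,0,0,0],"gripper":[0,0,0,0,0]}'|grep -E "pos|rot|force"
python3 - <<'E'
from h import *;o=ctrl.get_obs();print(o['time_s'],o['qpos'].round(3),o['ee_pos'],o['eef_rot'])
# grip refinement: dark barrel points in both stored clouds
for n in('top','scene'):
    c=dict(np.load(n+'0.npz'));P=pts(c);j=J(P);z=P[...,2];v=c['pixels'].max(-1)
    m=(v<70)&(j[...,0]<-80)&(j[...,0]>-125)&(abs(j[...,1]+13)<40)&(z>.055)&(z<.1)
    print(n,m.sum(),np.percentile(j[m],[3,50,97],axis=0).round(1).tolist(),z[m].max())
E
```

```text
ee_pos: [0.5052, 0.2384, 0.3964]
eef_rot: [3.141, -0.774, 1.347]
force: [0.5, 0.4, 0.1]
ee_pos: [0.5303, 0.0362, 0.3967]
eef_rot: [3.139, -0.774, 1.347]
force: [-0.4, -0.2, -0.5]
ee_pos: [0.5554, -0.157, 0.3964]
eef_rot: [3.138, -0.773, 1.346]
force: [0.3, 1.1, -0.1]
8.5167 [-0.627  0.392  1.17   0.735  1.851 -0.288] [ 0.55541618 -0.15699488  0.39641162] [ 3.1380668  -0.77342768  1.34551818]
top 78 [[-112.1, -28.4], [-102.7, -13.4], [-93.2, 1.8]] 0.09297655297900921
scene 54 [[-103.7, -30.2], [-93.9, -20.7], [-87.2, -3.3]] 0.08854106125336259
```

```bash
python3 -m creep '{"translation":[[1,7,-40],[2,14,-80],[3,21,-120],[4,28,-160],[5,35,-200]],"yaw":[0,0,0,0,0],"gripper":[0,0,0,0,0]}'|grep -E "pos|rot|force"
python3 -m creep '{"translation":[[0,6,-30],[0,6,-41],[0,6,-41]],"yaw":[0,0,0],"gripper":[0,0,0]}'|grep -E "pos|rot|force"
python3 - <<'E'
from h import *
from scipy.spatial.transform import Rotation as Ro
o=ctrl.get_obs();print(o['time_s'],o['qpos'].round(3),o['ee_pos'],o['eef_rot'])
z=Ro.from_euler('xyz',o['eef_rot']).as_matrix()[:,2]
g=np.append(W(-102,-13.4),.076);d=g-o['ee_pos'];print(z,'delta mm',d*1000,'axial',d@z,'perp',(d-z*(d@z))*1000)
for n in('scene','top'):
    c=cam(n)
    u,v=map(int,proj(c,g));a=c['pixels'][max(v-70,0):v+50,max(u-80,0):u+80]
    cv2.imwrite(f'pics/{n}1.png',cv2.resize(a[...,::-1],None,fx=4.5,fy=4.5,interpolation=cv2.INTER_CUBIC)); print(n,u,v)
E
```

```text
ee_pos: [0.5604, -0.1219, 0.1946]
eef_rot: [3.136, -0.772, 1.346]
force: [1.2, -0.7, 0.2]
ee_pos: [0.5599, -0.1157, 0.1517]
eef_rot: [3.141, -0.773, 1.342]
force: [-0.2, -0.9, -0.3]
9.1833 [-0.566  0.547  1.528  0.729  1.427 -0.583] [ 0.55993044 -0.11565439  0.15167378] [ 3.14093403 -0.77303741  1.34227697]
[ 0.15883414  0.68000915 -0.71579276] delta mm [ 17.82523269  74.37920942 -75.67377736] axial 0.10757654024943168 perp [0.73840505 1.22617809 1.32873131]
scene 227 212
top 260 170
```

View pics/scene1.png

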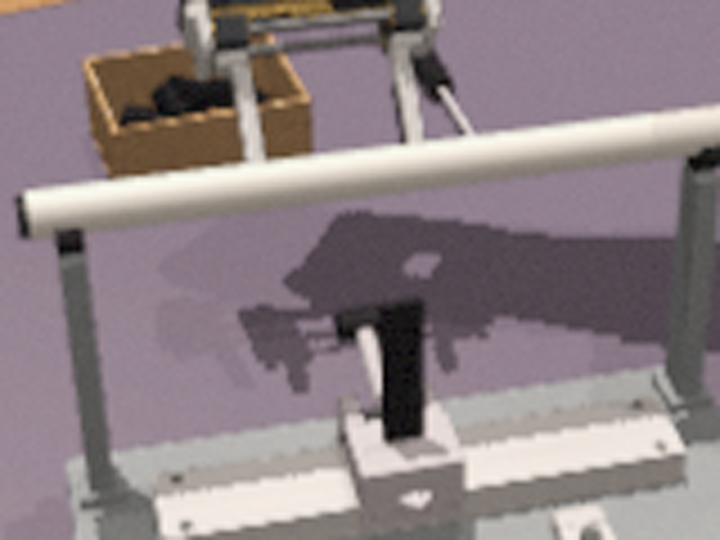

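The fingers (crop (250,110) and (410,100)) straddle the lever on the −x side, clear of the tube. I'll advance along the tool axis and close on the barrel.

```bash
python3 -m creep '{"translation":[[5,22,-23],[10,44,-46],[14,60,-61],[18,74,-76],[18,74,-76]],"yaw":[0,0,0,0,0],"gripper":[0,0,0,0,0]}'
python3 -m creep '{"translation":[[0,0,0],[0,0,0],[0,0,0],[0,0,0],[0,0,0]],"yaw":[0,0,0,0,0],"gripper":[120,150,170,170,170]}' 12
python3 -m creep '{"translation":[[0,0,0],[0,0,0],[0,0,0]],"yaw":[0,0,0],"gripper":[200,200,200]}'
python3 -c "
from h import *;o=ctrl.get_obs();print(J(o['ee_pos']),o['ee_pos'])"
```

```text
time_s: 9.7
ee_pos: [0.5796, -0.041, 0.0792]
eef_rot: [3.133, -0.772, 1.349]
force: [0.4, 1.1, -0.1]
grip_width: 0.0941
time_s: 10.12
ee_pos: [0.5799, -0.0418, 0.08]
eef_rot: [3.131, -0.772, 1.349]
force: [-0.5, -0.4, -0.0]
grip_width: 0.0646
time_s: 10.37
ee_pos: [0.5799, -0.0419, 0.0801]
eef_rot: [3.131, -0.772, 1.349]
force: [0.2, -0.2, -0.7]
grip_width: 0.044
[-102.16367861  -15.66821054] [ 0.57993068 -0.04193921  0.08009407]
```

```bash
python3 -m creep '{"translation":[[-2,0,-4],[-2,0,-4],[-2,0,-4],[-2,0,-4]],"yaw":[0,0,0,0],"gripper":[220,220,220,220]}' 15
python3 -c "
from h import *;o=ctrl.get_obs();print(J(o['ee_pos']),o['ee_pos'])"
```

```text
time_s: 10.7
ee_pos: [0.5776, -0.0419, 0.0756]
eef_rot: [3.132, -0.771, 1.349]
force: [-2.0, -0.2, -2.9]
grip_width: 0.0339
[-102.65630016  -13.3503198 ] [ 0.57756128 -0.041904    0.07560941]
```

Gripped at 33.9 mm, which matches the 34 mm barrel, and the position agrees with the given geometry. Next, the waypoints for the arc.

Run:
```python
from h import *
o=ctrl.get_obs();p=o['ee_pos']
for a in (21,27,33,39,45,50,55,60,64,67,69):
    a=np.radians(a);x,z=-20-85*np.cos(a),54+85*np.sin(a)
    print(((np.append(W(x,-13.4),z/1000)-p)*1000).round(1))
```

```text
[0.8 3.2 8.9]
[ 1.6  6.7 17. ]
[ 2.6 11.1 24.7]
[ 3.7 16.2 31.9]
[ 5.1 22.  38.5]
[ 6.3 27.3 43.5]
[ 7.6 33.  48. ]
[ 9.  39.1 52. ]
[10.1 44.2 54.8]
[11.  48.2 56.6]
[11.7 50.9 57.7]
```

```bash
python3 -m creep '{"translation":[[1,3,9],[2,7,17],[3,11,25],[4,16,32],[5,22,38]],"yaw":[0,0,0,0,0],"gripper":[230,230,230,230,230]}' 20
python3 - <<'E'
from h import *
o=ctrl.get_obs();p=o['ee_pos'];j=J(p);print(j,np.degrees(np.arctan2(p[2]*1000-54,-20-j[0])),np.hypot(p[2]*1000-54,-20-j[0]))
for a in (50,55,60,64,67,69):
    a=np.radians(a);x,z=-20-85*np.cos(a),54+85*np.sin(a)
    print(((np.append(W(x,-13.4),z/1000)-p)*1000).round(1))
E
```

```text
time_s: 11.12
ee_pos: [0.5827, -0.0195, 0.1148]
eef_rot: [3.131, -0.771, 1.35]
force: [-2.6, -4.8, -2.0]
grip_width: 0.0339
[-79.69474534 -13.38013159] 45.53302121728965 85.21757155364439
[1.1 4.9 4.3]
[ 2.5 10.7  8.8]
[ 3.8 16.8 12.8]
[ 5.  21.9 15.6]
[ 5.9 25.8 17.4]
[ 6.5 28.5 18.5]
```

```bash
python3 -m creep '{"translation":[[1,5,4],[2.5,11,9],[4,17,13],[5,22,16],[6,26,17.5]],"yaw":[0,0,0,0,0],"gripper":[230,230,230,230,230]}'
python3 -m creep '{"translation":[[0.7,3,1],[0.7,3,1]],"yaw":[0,0],"gripper":[230,230]}'
python3 - <<'E'
from h import *
o=ctrl.get_obs();p=o['ee_pos'];j=J(p);print(j,np.degrees(np.arctan2(p[2]*1000-54,-20-j[0])),np.hypot(p[2]*1000-54,-20-j[0]))
for n in('scene','top'):
    c=cam(n); np.savez(n+'2.npz',**c)
c=dict(np.load('scene2.npz'));u,v=map(int,proj(c,p));a=c['pixels'][v-70:v+50,u-80:u+80]
cv2.imwrite('pics/scene2.png',cv2.resize(a[...,::-1],None,fx=4.5,fy=4.5,interpolation=cv2.INTER_CUBIC))
E
```

```text
time_s: 11.53
ee_pos: [0.5895, 0.0068, 0.1341]
eef_rot: [3.128, -0.771, 1.352]
force: [-3.4, -6.5, 6.9]
grip_width: 0.0336
time_s: 11.7
ee_pos: [0.5905, 0.0107, 0.1362]
eef_rot: [3.126, -0.771, 1.354]
force: [-1.2, -0.2, 1.3]
grip_width: 0.0335
[-48.50315118 -14.26378867] 70.87243745505248 86.98672236231126
```

View pics/scene2.png

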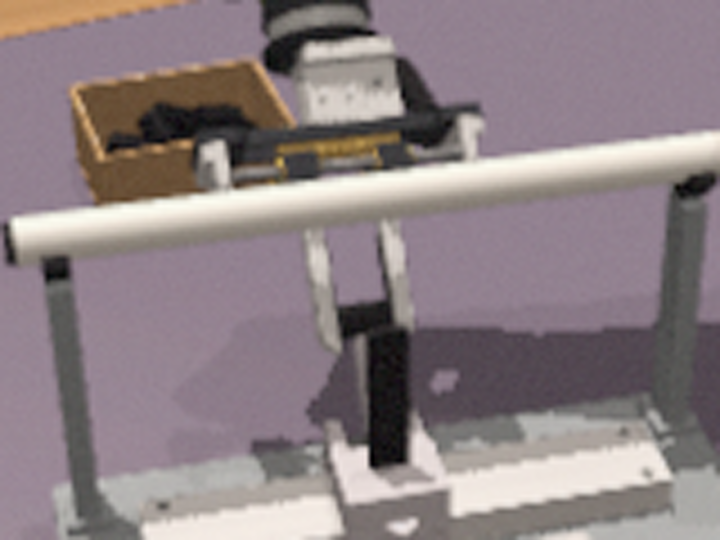

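The barrel is held at its upper stop: the TCP is at 70.9° and the force levelled off. The tube is still in its cradles. Now I'll slide along −y of the jig by about 33 mm.

```bash
python3 -m creep '{"translation":[[5,-1.1,0],[12,-2.7,0],[20,-4.6,0],[27,-6.2,0],[32,-7.3,0]],"yaw":[0,0,0,0,0],"gripper":[230,230,230,230,230]}'
python3 -m creep '{"translation":[[0,0,0],[0,0,0]],"yaw":[0,0],"gripper":[230,230]}'
python3 - <<'E'
from h import *
o=ctrl.get_obs();p=o['ee_pos'];print(J(p),p)
ims=[]
for n in('top','scene'):
    c=cam(n); np.savez(n+'3.npz',**c)
    u,v=map(int,proj(c,np.append(W(63,-47),.045))); print(n,u,v)
    ims.append(cv2.resize(c['pixels'][v-20:v+20,u-25:u+25,::-1],None,fx=8,fy=8,interpolation=cv2.INTER_CUBIC))
cv2.imwrite('pics/both3.png',np.hstack(ims))
E
```

```text
time_s: 12.22
ee_pos: [0.6234, 0.0028, 0.136]
eef_rot: [3.126, -0.772, 1.353]
force: [-2.6, -1.3, 3.0]
grip_width: 0.0337
time_s: 12.38
ee_pos: [0.624, 0.0027, 0.1361]
eef_rot: [3.125, -0.773, 1.354]
force: [2.5, 0.1, 0.3]
grip_width: 0.0337
[-48.8779839  -48.70250848] [0.62398836 0.00266517 0.13607567]
top 209 151
scene 228 259
```

View pics/both3.png

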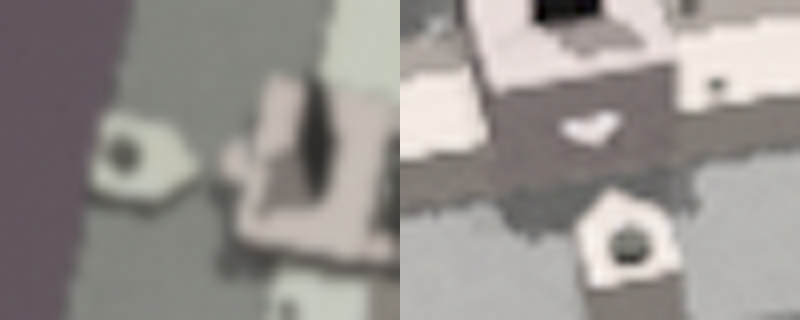

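In the top panel the nose tip is at (201,166) and the pointer tip at (218,162). In the scene panel the nose tip is at (610,190) and the white tongue's tip at about (598,144). Converting to jig y, with subpixel blobs as a check.

Run:
```python
from h import *
t=dict(np.load('top3.npz'));s=dict(np.load('scene3.npz'))
f=lambda a,o:o+(a+.5)/8-.5
for n,c,u,v,z in[('nose top',t,f(201,184),f(166,131),.038),('ptr top',t,f(218,184),f(162,131),.051),('nose sc',s,f(210,203),f(190,239),.038),('ptr sc',s,f(198,203),f(144,239),.051)]:
    print(n,J(plane(c,u,v,z)).round(1))
# blobs: rectify onto horizontal planes in jig axes, 0.5mm/px
def rect(c,z,x0,x1,y0,y1,s=.5):
    ys,xs=np.mgrid[y0:y1:s,x0:x1:s]
    X=np.concatenate([O+(xs[...,None]*EX+ys[...,None]*EY)/1000,np.full(xs.shape+(1,),z)],-1)
    p=X@c['R'].T+c['t'];u=c['fx']*p[...,0]/p[...,2]+c['cx'];v=c['fy']*p[...,1]/p[...,2]+c['cy']
    return cv2.remap(c['pixels'],u.astype('f4'),v.astype('f4'),cv2.INTER_CUBIC),xs,ys
for n,c in(('top',t),('scene',s)):
    for what,z,x0,x1 in(('ptr',.051,44,64),('nose',.038,63,80)):
        im,xs,ys=rect(c,z,x0,x1,-75,-20); g=im.astype(int).sum(-1)/3
        thr=(np.percentile(g,98)+np.percentile(g,30))/2
        for x in range(x0,x1,2):
            k=(abs(xs-x)<1)&(g>thr)
            if k.sum()>3: print(n,what,x,ys[k].min(),ys[k].max(),ys[k].mean().round(1),int(thr))
```

```text
nose top [ 66.6 -48. ]
ptr top [ 58.9 -48.4]
nose sc [ 67.  -46.2]
ptr sc [ 58.1 -48.1]
top ptr 44 -75.0 -24.0 -49.6 153
top ptr 46 -75.0 -25.5 -50.8 153
top ptr 48 -75.0 -42.0 -49.6 153
top ptr 50 -57.5 -43.0 -50.2 153
top ptr 52 -58.0 -44.0 -51.0 153
top ptr 54 -58.0 -44.5 -51.2 153
top ptr 56 -56.5 -45.5 -50.9 153
top ptr 58 -53.0 -48.5 -50.8 153
top nose 69 -49.5 -45.5 -47.4 159
top nose 71 -51.5 -43.0 -47.4 159
top nose 73 -53.5 -41.0 -47.1 159
top nose 75 -55.5 -39.5 -47.4 159
top nose 77 -57.5 -37.0 -47.2 159
top nose 79 -59.0 -35.0 -47.2 159
scene ptr 44 -55.5 -40.5 -45.6 169
scene ptr 46 -57.0 -39.5 -48.2 169
scene ptr 48 -57.5 -39.5 -48.5 169
scene ptr 50 -57.5 -40.0 -48.8 169
scene ptr 52 -56.5 -41.5 -49.1 169
scene ptr 54 -55.0 -43.5 -49.3 169
scene ptr 56 -53.0 -45.5 -49.0 169
scene nose 69 -49.5 -43.5 -46.5 167
scene nose 71 -51.0 -41.5 -46.4 167
scene nose 73 -53.0 -40.0 -46.5 167
scene nose 75 -55.0 -36.5 -46.1 167
scene nose 77 -57.5 -34.5 -45.8 167
scene nose 79 -59.0 -33.0 -46.0 167
```

The widths are symmetric in both views: the nose is at y = −47.3 (top) and −46.3 (scene), the pointer at −50.9 and −49.0. So the carriage overshot by about 3 mm, and I'll move back 3 mm and measure again.

```bash
cat >> h.py <<'E'
def rect(c,z,x0,x1,y0,y1,s=.5):
    ys,xs=np.mgrid[y0:y1:s,x0:x1:s]
    X=np.concatenate([O+(xs[...,None]*EX+ys[...,None]*EY)/1000,np.full(xs.shape+(1,),z)],-1)
    p=X@c['R'].T+c['t'];u=c['fx']*p[...,0]/p[...,2]+c['cx'];v=c['fy']*p[...,1]/p[...,2]+c['cy']
    return cv2.remap(c['pixels'],u.astype('f4'),v.astype('f4'),cv2.INTER_CUBIC),xs,ys
def tips():
    for n in('top','scene'):
        c=cam(n);r={}
        for what,z,x0,x1,a,b in(('ptr',.051,44,64,52,57),('nose',.038,63,80,68,78)):
            im,xs,ys=rect(c,z,x0,x1,-75,-20); g=im.astype(int).sum(-1)/3
            thr=(np.percentile(g,98)+np.percentile(g,30))/2
            k=(xs>=a)&(xs<=b)&(g>thr)&(ys>-66)&(ys<-28); r[what]=[round(float(np.mean([ (ys[k&(xs==x)].min()+ys[k&(xs==x)].max())/2 for x in np.unique(xs[k])])),2),round(float(np.ptp(ys[k])),1)]
        print(n,r,'ptr-nose',r['ptr'][0]-r['nose'][0])
E
python3 -m creep '{"translation":[[-1.5,0.3,0],[-3,0.7,0],[-3,0.7,0],[-3,0.7,0]],"yaw":[0,0,0,0],"gripper":[230,230,230,230]}'
python3 - <<'E'
from h import *
tips();o=ctrl.get_obs();print(J(o['ee_pos']),o['ee_pos'])
E
```

```text
time_s: 12.82
ee_pos: [0.6203, 0.0035, 0.1361]
eef_rot: [3.126, -0.772, 1.353]
force: [-1.6, -0.5, 0.1]
grip_width: 0.0336
top {'ptr': [-46.86, 13.5], 'nose': [-47.36, 21.5]} ptr-nose 0.5
scene {'ptr': [-45.07, 14.0], 'nose': [-46.18, 24.0]} ptr-nose 1.1099999999999994
[-48.88681649 -44.9000987 ] [0.62027921 0.00350221 0.13603989]
```

```bash
python3 -m creep '{"translation":[[0.8,-0.2,0],[0.8,-0.2,0],[0.8,-0.2,0]],"yaw":[0,0,0],"gripper":[230,230,230]}'
python3 - <<'E'
from h import *
tips();tips();o=ctrl.get_obs();p=o['ee_pos'];print(J(p),p)
y=J(p)[1];j=J(p);a0=np.arctan2(p[2]*1000-54,-20-j[0]);r=np.hypot(p[2]*1000-54,-20-j[0]);print(np.degrees(a0),r)
for a in (66,62,57,52,46,40,34,28,22,17,14.5,13):
    a=np.radians(a);x,z=-20-85.5*np.cos(a),54+85.5*np.sin(a)
    print(((np.append(W(x,y),z/1000)-p)*1000).round(1))
E
```

```text
time_s: 13.17
ee_pos: [0.6211, 0.0033, 0.1361]
eef_rot: [3.126, -0.772, 1.353]
force: [-2.1, -0.2, 0.8]
grip_width: 0.0335
top {'ptr': [-47.89, 13.0], 'nose': [-47.32, 22.0]} ptr-nose -0.5700000000000003
scene {'ptr': [-45.77, 14.0], 'nose': [-46.19, 24.0]} ptr-nose 0.4199999999999946
top {'ptr': [-47.77, 13.5], 'nose': [-47.33, 22.0]} ptr-nose -0.44000000000000483
scene {'ptr': [-45.89, 14.0], 'nose': [-46.2, 24.0]} ptr-nose 0.3100000000000023
[-48.90538396 -45.71551511] [0.62107008 0.00330276 0.13604294]
70.59161048054325 86.98600696443238
[-1.3 -5.7 -3.9]
[ -2.5 -11.   -6.6]
[ -3.9 -17.2 -10.3]
[ -5.3 -23.1 -14.7]
[ -6.8 -29.7 -20.5]
[ -8.1 -35.7 -27.1]
[ -9.3 -40.9 -34.2]
[-10.4 -45.4 -41.9]
[-11.2 -49.1 -50. ]
[-11.8 -51.5 -57. ]
[-12.  -52.5 -60.6]
[-12.1 -53.  -62.8]
```

The two views straddle zero (−0.5 and +0.35 mm), so it's aligned. Pressing the lever down along the arc.

```bash
python3 -m creep '{"translation":[[-1.3,-5.7,-4],[-2.5,-11,-6.6],[-3.9,-17.2,-10.3],[-5.3,-23.1,-14.7],[-6.8,-29.7,-20.5]],"yaw":[0,0,0,0,0],"gripper":[230,230,230,230,230]}' 25
python3 - <<'E'
from h import *
tips();o=ctrl.get_obs();p=o['ee_pos'];j=J(p);print(j,np.degrees(np.arctan2(p[2]*1000-54,-20-j[0])),np.hypot(p[2]*1000-54,-20-j[0]))
for a in (38,32,26,20,15,12,10):
    a=np.radians(a);x,z=-20-85.5*np.cos(a),54+85.5*np.sin(a)
    print(((np.append(W(x,j[1]),z/1000)-p)*1000).round(1))
E
```

```text
time_s: 13.78
ee_pos: [0.6145, -0.0262, 0.1155]
eef_rot: [3.125, -0.773, 1.354]
force: [4.0, 8.0, -1.3]
grip_width: 0.0338
top {'ptr': [-48.05, 13.0], 'nose': [-47.3, 21.5]} ptr-nose -0.75
scene {'ptr': [-45.86, 14.0], 'nose': [-46.24, 24.0]} ptr-nose 0.38000000000000256
[-80.03028246 -45.63910098] 45.253584727721595 85.27388626982892
[-1.6 -7.2 -7.9]
[ -2.8 -12.2 -15.3]
[ -3.7 -16.4 -23.1]
[ -4.5 -19.8 -31.3]
[ -5.  -22.  -38.4]
[ -5.2 -23.  -42.8]
[ -5.4 -23.6 -45.7]
```

```bash
python3 -m creep '{"translation":[[-1.6,-7.2,-7.9],[-2.8,-12.2,-15.3],[-3.7,-16.4,-23.1],[-4.5,-19.8,-31.3],[-5,-22,-38.4]],"yaw":[0,0,0,0,0],"gripper":[230,230,230,230,230]}'
python3 -m creep '{"translation":[[-0.3,-1,-4],[-0.4,-1.4,-6],[-0.4,-1.4,-6]],"yaw":[0,0,0],"gripper":[230,230,230]}'
python3 - <<'E'
from h import *
tips();o=ctrl.get_obs();p=o['ee_pos'];j=J(p);print(j,np.degrees(np.arctan2(p[2]*1000-54,-20-j[0])),np.hypot(p[2]*1000-54,-20-j[0]))
E
```

```text
time_s: 14.3
ee_pos: [0.6093, -0.0496, 0.076]
eef_rot: [3.127, -0.773, 1.351]
force: [-4.7, -1.4, 36.5]
grip_width: 0.034
time_s: 14.55
ee_pos: [0.6101, -0.0512, 0.0729]
eef_rot: [3.121, -0.776, 1.355]
force: [-4.6, 1.4, 26.9]
grip_width: 0.0338
top {'ptr': [-48.64, 13.5], 'nose': [-47.29, 21.5]} ptr-nose -1.3500000000000014
scene {'ptr': [-47.25, 15.0], 'nose': [-46.2, 24.0]} ptr-nose -1.0499999999999972
[-104.460934   -47.0923926] 12.604102976467894 86.54660877274395
```

The lever is at its lower stop (27–36 N), but both views now show about −1.2 mm, where it was near zero before. I'll take the load off and measure again before deciding whether to redo it.

```bash
python3 -m creep '{"translation":[[0,0,2],[0,0,3],[0,0,3]],"yaw":[0,0,0],"gripper":[200,150,150]}'
python3 - <<'E'
from h import *
tips();tips();o=ctrl.get_obs();p=o['ee_pos'];print(J(p),p)
c=cam('top');P=pts(c);j=J(P);z=P[...,2]
m=(c['pixels'].max(-1)<70)&(abs(j[...,0]+105)<18)&(abs(j[...,1]+47)<12)&(z>.05)&(z<.11);print('barrel',m.sum(),np.median(j[m],0),np.percentile(z[m],90))
E
```

```text
time_s: 14.9
ee_pos: [0.61, -0.0515, 0.0755]
eef_rot: [3.121, -0.775, 1.355]
force: [-0.1, 0.2, -0.2]
grip_width: 0.0387
top {'ptr': [-48.61, 13.5], 'nose': [-47.32, 22.0]} ptr-nose -1.2899999999999991
scene {'ptr': [-47.27, 14.0], 'nose': [-46.17, 23.5]} ptr-nose -1.1000000000000014
top {'ptr': [-48.59, 13.0], 'nose': [-47.32, 21.5]} ptr-nose -1.2700000000000031
scene {'ptr': [-47.27, 14.5], 'nose': [-46.24, 24.0]} ptr-nose -1.0300000000000011
[-104.66154717  -47.00398073] [ 0.60992614 -0.05134358  0.07541734]
barrel 54 [-102.58475398  -47.52981107] 0.09140973375290189
```

The shift is real. There's plenty of time left (15 of 45 s), so I'll regrip, raise the lever again, bias the position by about +1 mm and press again.

```bash
python3 -m creep '{"translation":[[0.5,2.2,0.5],[0.5,2.2,0.5],[0.5,2.2,0.5],[0.5,2.2,0.5]],"yaw":[0,0,0,0],"gripper":[150,230,230,230]}' 25
python3 - <<'E'
from h import *
o=ctrl.get_obs();p=o['ee_pos'];j=J(p);print(j)
for a in (21,27,33,39,45,50,55,60,64,67,69):
    a=np.radians(a);x,z=-20-85*np.cos(a),54+85*np.sin(a)
    print(((np.append(W(x,j[1]),z/1000)-p)*1000).round(1))
E
```

```text
time_s: 15.48
ee_pos: [0.6104, -0.0489, 0.0759]
eef_rot: [3.122, -0.776, 1.355]
force: [0.4, 2.1, -1.7]
grip_width: 0.0341
[-102.17838955  -46.89866373]
[0.6 2.8 8.6]
[ 1.4  6.3 16.7]
[ 2.4 10.6 24.4]
[ 3.6 15.7 31.6]
[ 4.9 21.5 38.2]
[ 6.1 26.9 43.2]
[ 7.4 32.6 47.7]
[ 8.8 38.7 51.7]
[10.  43.8 54.5]
[10.9 47.7 56.4]
[11.5 50.4 57.5]
```

```bash
python3 -m creep '{"translation":[[0.6,2.8,8.6],[1.4,6.3,16.7],[2.4,10.6,24.4],[3.6,15.7,31.6],[4.9,21.5,38.2]],"yaw":[0,0,0,0,0],"gripper":[230,230,230,230,230]}'
python3 -m creep '{"translation":[[1.2,5.4,5],[2.5,11.1,9.5],[3.9,17.2,13.5],[5.1,22.3,16.3],[6.2,27,18.3]],"yaw":[0,0,0,0,0],"gripper":[230,230,230,230,230]}'
python3 -m creep '{"translation":[[-1,1.2,0.5],[-1,1.2,0.5],[-1,1.2,0.5]],"yaw":[0,0,0],"gripper":[230,230,230]}'
python3 - <<'E'
from h import *
tips();o=ctrl.get_obs();p=o['ee_pos'];j=J(p);print(j,np.degrees(np.arctan2(p[2]*1000-54,-20-j[0])),np.hypot(p[2]*1000-54,-20-j[0]))
E
```

```text
time_s: 15.9
ee_pos: [0.6151, -0.027, 0.1149]
eef_rot: [3.122, -0.775, 1.355]
force: [-3.0, -2.1, -5.6]
grip_width: 0.0344
time_s: 16.32
ee_pos: [0.6219, 0.0003, 0.1348]
eef_rot: [3.12, -0.775, 1.357]
force: [-3.3, -6.5, 3.6]
grip_width: 0.0334
time_s: 16.57
ee_pos: [0.6209, 0.002, 0.1356]
eef_rot: [3.119, -0.776, 1.357]
force: [-0.5, 2.4, -2.9]
grip_width: 0.0333
top {'ptr': [-48.0, 13.0], 'nose': [-47.29, 22.0]} ptr-nose -0.7100000000000009
scene {'ptr': [-46.09, 12.5], 'nose': [-46.17, 24.0]} ptr-nose 0.0799999999999983
[-50.46864638 -45.8677988 ] 69.49124107003168 86.96616800668163
```

```bash
python3 -m creep '{"translation":[[-1.2,0.3,0],[-1.2,0.3,0],[-1.2,0.3,0]],"yaw":[0,0,0],"gripper":[230,230,230]}'
python3 - <<'E'
from h import *
tips();o=ctrl.get_obs();p=o['ee_pos'];j=J(p);print(j,np.degrees(np.arctan2(p[2]*1000-54,-20-j[0])),np.hypot(p[2]*1000-54,-20-j[0]))
for a in (64,59,54,48,42,36,30,25,20,15,12):
    a=np.radians(a);x,z=-20-85.3*np.cos(a),54+85.3*np.sin(a)
    print(((np.append(W(x,j[1]),z/1000)-p)*1000).round(1))
E
```

```text
time_s: 16.92
ee_pos: [0.6197, 0.002, 0.1355]
eef_rot: [3.12, -0.776, 1.357]
force: [1.9, 1.1, -3.2]
grip_width: 0.0338
top {'ptr': [-46.07, 13.0], 'nose': [-47.29, 21.5]} ptr-nose 1.2199999999999989
scene {'ptr': [-45.0, 15.0], 'nose': [-46.2, 24.0]} ptr-nose 1.2000000000000028
[-50.4723396  -44.64711445] 69.49221392481043 86.98065778211678
[-1.5 -6.7 -4.8]
[ -3.  -13.1  -8.4]
[ -4.4 -19.2 -12.5]
[ -5.9 -25.9 -18.1]
[ -7.3 -32.1 -24.4]
[ -8.6 -37.6 -31.3]
[ -9.7 -42.3 -38.8]
[-10.4 -45.7 -45.4]
[-11.  -48.4 -52.3]
[-11.5 -50.6 -59.4]
[-11.8 -51.6 -63.7]
```

```bash
python3 -m creep '{"translation":[[-1.5,-6.7,-4.8],[-3,-13.1,-8.4],[-4.4,-19.2,-12.5],[-5.9,-25.9,-18.1],[-6.6,-29,-21.2]],"yaw":[0,0,0,0,0],"gripper":[230,230,230,230,230]}'
python3 - <<'E'
from h import *
tips();o=ctrl.get_obs();p=o['ee_pos'];j=J(p);print(j,np.degrees(np.arctan2(p[2]*1000-54,-20-j[0])))
for a in (38,32,26,20,15,12):
    a=np.radians(a);x,z=-20-85.3*np.cos(a),54+85.3*np.sin(a)
    print(((np.append(W(x,j[1]),z/1000)-p)*1000).round(1))
E
```

```text
time_s: 17.43
ee_pos: [0.613, -0.0277, 0.1138]
eef_rot: [3.12, -0.777, 1.356]
force: [2.5, 5.0, 0.4]
grip_width: 0.0336
top {'ptr': [-46.98, 14.0], 'nose': [-47.3, 21.5]} ptr-nose 0.3200000000000003
scene {'ptr': [-44.93, 14.5], 'nose': [-46.19, 24.0]} ptr-nose 1.259999999999998
[-81.01853132 -44.70749668] 44.389444255277
[-1.4 -6.  -7.2]
[ -2.5 -11.  -14.5]
[ -3.5 -15.3 -22.3]
[ -4.3 -18.7 -30.6]
[ -4.8 -20.8 -37.7]
[ -5.  -21.9 -42. ]
```

```bash
python3 -m creep '{"translation":[[-1.4,-6,-7.2],[-2.5,-11,-14.5],[-3.5,-15.3,-22.3],[-4.3,-18.7,-30.6],[-4.8,-20.8,-37.7]],"yaw":[0,0,0,0,0],"gripper":[230,230,230,230,230]}'
python3 -m creep '{"translation":[[-0.3,-1,-4],[-0.4,-1.4,-6],[-0.4,-1.4,-6]],"yaw":[0,0,0],"gripper":[230,230,230]}'
python3 - <<'E'
from h import *
tips();tips();o=ctrl.get_obs();p=o['ee_pos'];j=J(p);print(j,np.degrees(np.arctan2(p[2]*1000-54,-20-j[0])),np.hypot(p[2]*1000-54,-20-j[0]))
E
```

```text
time_s: 17.95
ee_pos: [0.6082, -0.0493, 0.0755]
eef_rot: [3.12, -0.776, 1.355]
force: [-1.9, -1.4, 30.7]
grip_width: 0.034
time_s: 18.2
ee_pos: [0.6091, -0.0508, 0.0725]
eef_rot: [3.115, -0.779, 1.359]
force: [-4.6, 0.6, 28.4]
grip_width: 0.0337
top {'ptr': [-48.0, 13.0], 'nose': [-47.28, 21.5]} ptr-nose -0.7199999999999989
scene {'ptr': [-46.36, 13.5], 'nose': [-46.18, 24.0]} ptr-nose -0.17999999999999972
top {'ptr': [-48.0, 13.0], 'nose': [-47.33, 21.5]} ptr-nose -0.6700000000000017
scene {'ptr': [-46.34, 13.5], 'nose': [-46.26, 24.0]} ptr-nose -0.0800000000000054
[-104.34490705  -46.05343291] 12.369604666084413 86.34941744812362
```

It's locked with the pointer at −0.7 mm (top) and −0.1 mm (scene). Now I'll release and back off along the tool axis.

```bash
python3 -m creep '{"translation":[[0,0,1.5],[0,0,2.5],[0,0,2.5],[0,0,2.5],[0,0,2.5]],"yaw":[0,0,0,0,0],"gripper":[200,120,60,0,0]}'
python3 -m creep '{"translation":[[0,0,0],[0,0,0],[0,0,0],[0,0,0],[0,0,0]],"yaw":[0,0,0,0,0],"gripper":[0,0,0,0,0]}'
python3 -m creep '{"translation":[[-2,-8,8],[-5,-22,23],[-10,-44,46],[-15,-66,69],[-18,-80,83]],"yaw":[0,0,0,0,0],"gripper":[0,0,0,0,0]}'
python3 -m creep '{"translation":[[-4,-20,20],[-8,-30,40],[-8,-30,40],[-8,-30,40]],"yaw":[0,0,0,0],"gripper":[0,0,0,0]}'
python3 - <<'E'
from h import *
tips()
c=cam('top');P=pts(c);j=J(P);z=P[...,2];v=c['pixels'].max(-1)
m=(v<70)&(abs(j[...,0]+102)<20)&(abs(j[...,1]+47)<25)&(z>.055)&(z<.11);print('barrel',m.sum(),np.percentile(j[m],[3,50,97],axis=0).round(1).tolist(),np.percentile(z[m],90))
for t in(dict(np.load('top0.npz')),c):
    Q=pts(t);q=J(Q);k=(Q[...,2]>.228)&(Q[...,2]<.24)&(abs(q[...,0]+56)<20)&(abs(q[...,1])<250);print('tube',k.sum(),np.percentile(q[k],[2,50,98],axis=0).round(1).tolist(),np.median(Q[k][:,2]))
cv2.imwrite('pics/top9.png',cv2.resize(c['pixels'][...,::-1],(800,600),interpolation=cv2.INTER_CUBIC))
s=cam('scene');cv2.imwrite('pics/scene9.png',cv2.resize(s['pixels'][...,::-1],(800,600),interpolation=cv2.INTER_CUBIC))
E
```

```text
time_s: 18.82
ee_pos: [0.6089, -0.051, 0.0744]
eef_rot: [3.115, -0.778, 1.358]
force: [0.5, 0.3, 0.1]
grip_width: 0.057
time_s: 19.23
ee_pos: [0.6089, -0.051, 0.0744]
eef_rot: [3.115, -0.778, 1.358]
force: [0.3, -0.3, 0.5]
grip_width: 0.0901
time_s: 19.65
ee_pos: [0.5907, -0.1335, 0.1603]
eef_rot: [3.112, -0.777, 1.36]
force: [0.5, 1.0, 0.6]
grip_width: 0.0942
time_s: 19.98
ee_pos: [0.5826, -0.1645, 0.2014]
eef_rot: [3.109, -0.776, 1.36]
force: [0.5, 0.9, -0.4]
grip_width: 0.0939
top {'ptr': [-47.95, 13.0], 'nose': [-47.37, 21.5]} ptr-nose -0.5800000000000054
scene {'ptr': [-46.36, 14.0], 'nose': [-46.21, 24.0]} ptr-nose -0.14999999999999858
barrel 69 [[-111.1, -59.5], [-102.3, -45.1], [-93.0, -30.6]] 0.09070684130993406
tube 1285 [[-67.4, -211.3], [-56.4, 8.6], [-45.4, 220.7]] 0.2318930577797564
tube 1271 [[-67.2, -210.6], [-56.4, 13.1], [-45.4, 220.5]] 0.23194228449135137
```

View pics/scene9.png

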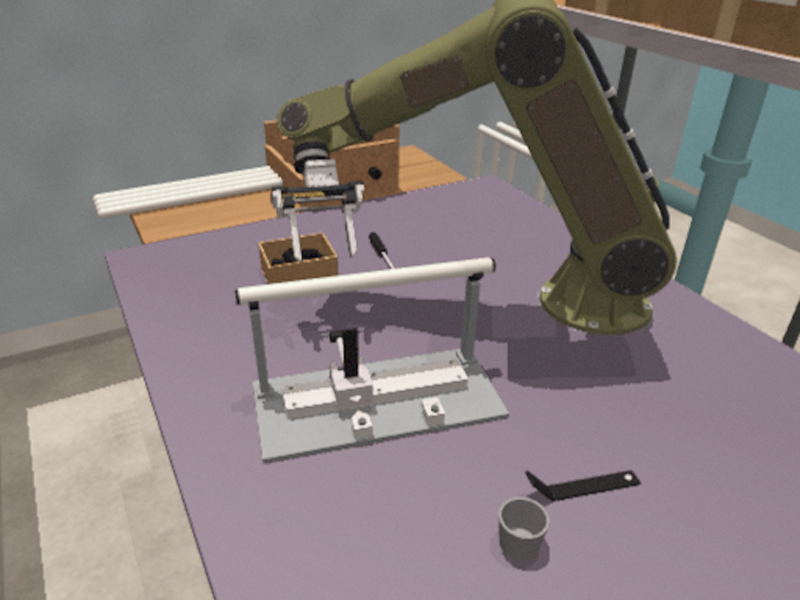

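View pics/top9.png

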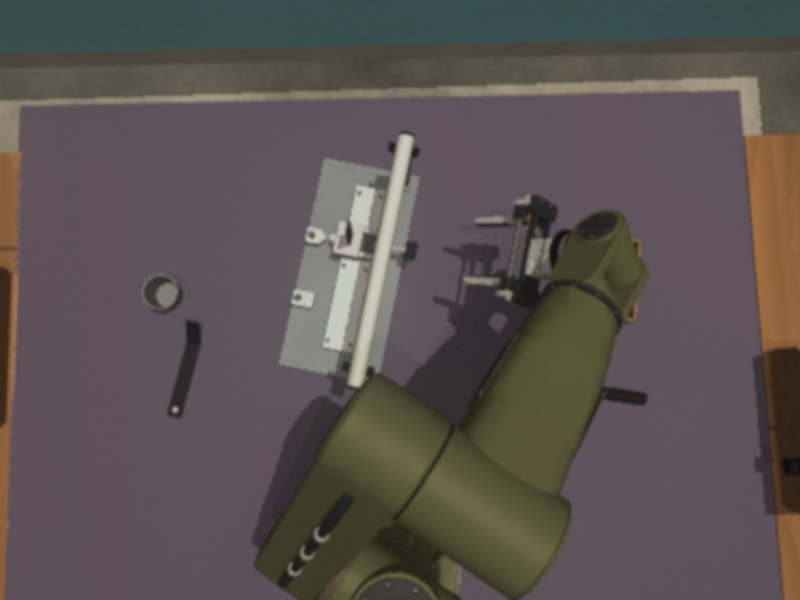

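Both views show the pointer at the nose (top (330,237), scene (352,405)) and the lever down. The tube is in its cradles, nothing else has moved, and the robot is clear. Handing in.

```bash
python3 -c "
from station import ctrl;print(ctrl.hand_in())"
```

```text
the job is handed in; nothing more can be done
None
```

I raised the clamp lever to its stop, slid the carriage until its pointer met the nosed block's nose, and pressed the lever down to its stop. The job was handed in at about 20 s. The moves offer no tilt, so I got the 44° lean under the tube by reaching past the arm's limit in small steps.

**Redo:** the first clamping shifted the carriage by about 1.2 mm. I freed it, set it about 1 mm the other way and clamped it again.

**Last checks:**
- **Pointer:** it sits −0.6 mm from the nose along the rail in the top view and −0.15 mm in the scene view. The cameras' absolute positions disagree with each other by 1 to 1.5 mm, and the tool position would put the pointer at about +0.7 mm.
- **Lever:** the stop pushed back with about 28 N. The grip is back at x = −102 mm, and its height matches the start to about 2 mm.
- **Surroundings:** the tube's height and sideways position are unchanged. The other things look unmoved, though the arm partly hid the carton and screwdriver in the last top view.

**Force:** early on, running into the reach limit gave one wrist force reading of about 90 N, below the 120 N limit. I only read the force at the end of each call, so a higher peak in between is possible.

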